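Swing the well plate home on the shaker, shut the gate and pulse it

ROBOT

A 7-joint arm with a two-finger parallel gripper is mounted at the origin on a cart in front of the work surface, level with it; the furniture and walls round the work are solid. World frame = base frame: x ahead of the robot, y to its left, z up, the work surface at z = 0. Lengths are in m, angles in rad, forces in N, time in s.
With the tool pointing down it reaches from about 0.4 to 0.85 m from the base axis. Payload 4.5 kg.
Tool frame: the origin (TCP) lies where the fingers leave the gripper's body, on its centre line; the fingertips stand 64 mm ahead of it and the grasp point (between the pads) lies 45 mm ahead of it; z points along the fingers, y is the direction in which the jaws open and shut (so a half turn about z gives the same grasp; the last joint's range is limited). The gripper opens to 88 mm and grips with 3 to 60 N. Pads are 18 mm wide; open, the fingers measure 123 mm over their backs; the gripper's body (75 mm by 187 mm) begins 45 mm behind the grasp point.
Start: joints at [-1.293, 0.689, -0.195, 1.565, 0.157, 0.902, -0.215], TCP at [0.151, 0.607, 0.303] pointing down, gripper open.
Joint ranges: [-3.01, 3.01], [-0.46, 2.08], [-1.47, 1.51], [0.13, 2.56], [-1, 4.14], [0.04, 2.09], [-2.66, 2.66]. Speed limits (rad/s): [2.57, 2.57, 3.14, 3.14, 3.14, 3.14, 3.14].

INTERFACE

Orientations are given as a unit quaternion [x, y, z, w].
In Python, from plant import monitor, snapshot, workorder, finder gives the robot as it stands.
- The arm moves only by the tool carry_out, never from a script. Its argument "motion" is one flat list of numbers, 6 for each row, row after row: the shift along the tool's x, y, z in cm, then the turn, a rotation vector about the tool's x, y, z in rad. In form: [x, y, z, rx, ry, rz, x, y, z, rx, ry, rz, ...]. A call has 1 to 8 rows; each row shifts and turns the commanded pose from where the row before left it, along the tool's axes as they then stand; what a row does not reach is not made up. A row lasts 1/8 s, in which the tool goes at most 62.5 mm and 10.7 degrees, less where a joint would pass 70% of its speed; a pose out of reach is approached as far as the arm can. A call with a gripper value outside its range is refused whole. "hand" is the finger opening in cm, from 0 to 8.81, set as the call begins (left out, the last holds). The fingers move at their own pace and stop on an object; "grip_force" is the grip in N (left out, the last holds). Time passes only in rows, so rows that do not move let the fingers close. It gives the time, the measured TCP pose, the force and the opening at its end, in the units of the state.
- monitor.get_state(): the state, without advancing time (a new reading comes with each control period).
- snapshot(name): name is "scene" or "side" or "wrist"; returns a dict with "frame" (384x512x3 uint8, red, green, blue), "range_z" (384x512 float32, m along the optical axis (not along the pixel's ray), 0 where there is no reading), "fx", "fy", "cx", "cy" (pixels), "rvec" (rotation vector, rad) and "tvec" (3), from world to camera coordinates, as OpenCV has them; the wrist camera has in their place "hand_eye" (4x4, takes a point from camera to tool coordinates, whose origin is the TCP and whose axes are the flange's). Camera axes: x right, y down, z forward; pixel columns grow to the right and rows downward; lengths in m; the calibration is good to about 2 mm. The wrist camera is an equidistant fisheye: a pixel r from the principal point sees the ray r / f radians off the axis. A picture is of the moment at which its call begins: read the wrist's pose just before it.
- workorder.finish_job(): hands the job in, once; it reports no verdict.
Trained networks look in a picture, given as the dict that the camera call returned (one of the last four; its "shot" number tells which), for a name from the list of things; names that differ only in an ending like _2 or _b are one class to them, and where a whole thing is asked for, a point or a joint stands for the part that bears it (a point fixed in the world has none). Each returns a list of dicts, best first, with "p" (0 to 1); they miss things now and then, are a little off and sometimes report something else, mostly with a low value. They report only what shows in the picture. A call takes as long as a camera call. They do not tell look-alikes from the thing itself.
- finder.masks_of(picture, thing): "pixels" (384x512 bool, what is visible of it) and "extent" ([left, top, right, bottom] in pixels, round what is visible of it).
The state is a dict: "clock": time; "q": joint angles; "qd": joint speeds; "joint_torque": joint torques, N m; "tool_pos": TCP position; "eef_rot": TCP orientation; "contact_force": force on the tool from outside, world axes, zero at the start; "moment": the same for the moment, N m; "opening": opening from 0.0 (shut) to 1.0 (fully open).
Only numpy, scipy, OpenCV 4.12 (cv2) and the standard library are available. Lean on these libraries where they do the work, as an engineer would, in place of code of your own. Each camera call takes 0.05 s, during which the arm holds its last target. There are 200 camera calls.

TASK

A 96-well plate was set down crooked on the bench shaker, with only its far left corner (seen from the robot) at its stop pins. Keep that corner at the far and left pins as the pivot and push the plate's opposite corner to swing it round in place until it sits square and snug against all three pins, the near one stopping it, then swing the retaining gate fully shut beside it. Finally hold the shaker's round pulse button, at the left end of its console, all the way down for two seconds and let go, leaving the plate home, the gate shut and the other things on the bench where they are.

Things in the scene. Friction and masses are not known exactly. Their poses are not given: they have to be found in the camera images.
- shaker: Fixed white bench shaker, 244 x 246 mm. Origin under the middle of its housing; x points from its front console (grey strip) to its back, y to its left, z up; turned up to 0.25 rad. Its platform (x -50 to 120, y -122 to 122 mm) has a rubber mat, upper face 85 mm above the table, and does not move. Console x -119 to -57 mm, 66 mm high.
- nest (a point): Point on the mat (shaker frame: x 72, y 85, z 85 mm) where the plate's pivot corner lies when home; axes as the shaker's. Three fixed steel pins, 8 mm thick, 11.5 mm above the mat, stand round it, centres from here: far pin (4, -9), left pin (-12, 4), near pin (-89.5, -100) mm. A home plate touches all three.
- plate: Loose white 96-well plate, 85.5 (x) by 127.8 (y) by 14.4 mm high, 60 to 130 g; lowest 8 mm full size, above that each side set back 2 mm. Too wide to grip. Origin on its underside at its far left, pivot corner: it covers x -85.5 to 0, y -127.8 to 0, the opposite (near right) corner at (-85.5, -127.8). Home: origin on nest, axes parallel to the shaker's.
- plate_mid (a point): Middle of the plate's top face. At the start the plate lies flat on the mat, turned 0.30 to 0.50 rad counter-clockwise (from above) from square, its pivot corner 5 to 8.5 mm from the nest point. Pushed on its right-hand short end close to the near right corner, leftward and following the corner's arc, it turns clockwise at the far and left pins until the near pin stops it; pushed far from that corner it can jam. It slides with under 2 N.
- gate (a joint): Angle (rad) of the retaining gate, a flat steel arm turning level just above the mat: 0 to 0.25 open at the start (arm points to the shaker's right), 1.75 fully shut on its own stop (arm along the shaker's +x, beside the plate's right end). Shuts counter-clockwise seen from above, stays where left, about 0.5 N at the post. Shut, its rubber bumper stands 1.7 mm off a home plate.
- gate_hinge (a point): The gate's upright hinge axis, at mat height (shaker frame: x -38, y -60 mm).
- gate_post (a point): Top centre of the gate's upright thumb post, 50 mm from the hinge axis; 13 mm thick in its top 12 mm, 11 mm below; top 40 mm above the mat. Shut, it is at x 12, y -60 mm in the shaker's frame. Push it, or pinch it from above.
- pulse (a joint): Travel (m) of the round white momentary pulse button: 0 released, 0.006 fully down; springs back; 1.2 N to start it, 4 N fully down. The black knob at the other end of the console does not move.
- pulse_top (a point): Middle of the button's top face, 24 mm across; at rest 88 mm above the table (shaker frame: x -88, y 75 mm), in a fixed collar 40 mm across whose rim is 10 mm lower.
- bottle: White-capped plastic bottle, 60 mm across, 94 mm high, standing to the left of the shaker; leave it.
- timer: Flat white lab timer, 62 x 66 x 20 mm, lying in front of the shaker; leave it.
- syringe: Small disposable syringe, 104 mm long, lying in front of the shaker; leave it.
There are look-alikes about, which are no part of the job. Of the things shaped like the plate, the white one is meant.

How it is judged:
On the way, in this order (a step that is already met when the one before it is completed fails the run):
1. the plate lies square and snug against the three pins (angle between the x axis of plate and the x axis of shaker, either way round below 0.035 rad and x of plate in the frame of nest between -0.003 and 0.003 m and y of plate in the frame of nest between -0.003 and 0.003 m), for 0.2 s.
2. the gate is fully shut (value of joint gate above 1.67 rad), for 0.2 s.
3. with the gate shut, the pulse button is held down for two seconds (value of joint pulse above 0.0045 m and value of joint gate above 1.67 rad), for 1.9 s.
4. the button is let go (value of joint pulse below 0.001 m), for 0.2 s.
At the end, for the whole second after the job is handed in: The plate lies flat and still, within 0.035 rad (2 degrees) of square and its pivot corner within 3 mm of the nest point in x and y, so against all three pins; the gate is past 1.67 of its 1.75 rad; the button, held 4.5 mm or more down for 1.9 s, is released (under 1 mm) (all of step 1 and angle between plate's own z axis and vertical below 0.03 rad and linear speed of plate below 0.01 m/s and value of joint gate above 1.67 rad and value of joint pulse below 0.001 m); the robot touches nothing.
It fails at once if the plate's pivot corner leaves the pins (more than 18 mm from the nest point) (distance between plate and nest above 0.018 m).
It fails at once if a bystander is moved by more than 20 mm (distance of any of bottle, timer, syringe from where it was at the start of the episode above 0.02 m).
It also fails if it takes over 61 s, if anything falls off the work surface, if the arm or the gripper's body presses on something with over 40 N, if the wrist force passes 120 N, or if a joint passes its speed limit or range.

## Working session

There is one attempt and no reset: what is moved stays moved. The work goes in short steps, Python scripts to look and compute and a tool call to move; the robot and the scene stay as the last step left them, time stands still between calls to the robot, and variables do not carry over. Pictures are saved under pics/ and viewed, about 8 in all and at most 12, crops included, and the job is handed in when it is done.

Besides the shell and the picture viewer there is one more tool, called after "Emit:" as name(argument=value, ...) on one line, values as JSON. carry_out: Moves the arm, as the interface text tells. Its arguments: {"type":"object","properties":{"motion":{"type":"array"},"hand":{"type":"number"},"grip_force":{"type":"number"}},"required":["motion"]}

```bash
mkdir -p pics; ls
cat > h.py <<'E'
import numpy as np, cv2
from scipy.spatial.transform import Rotation as R
from plant import monitor, snapshot, workorder, finder
def w2c(s): return R.from_rotvec(np.ravel(s['rvec'])).as_matrix(), np.ravel(s['tvec'])
def cloud(s):
    M,t=w2c(s); z=s['range_z']; v,u=np.indices(z.shape)
    p=np.stack([(u-s['cx'])/s['fx']*z,(v-s['cy'])/s['fy']*z,z],-1)
    return (p-t)@M
def proj(s,P):
    M,t=w2c(s); c=np.atleast_2d(P)@M.T+t
    return np.c_[c[:,0]/c[:,2]*s['fx']+s['cx'],c[:,1]/c[:,2]*s['fy']+s['cy']]
def save(n,im): cv2.imwrite('pics/'+n,cv2.cvtColor(im,cv2.COLOR_RGB2BGR))
E
python3 - <<'E'
from h import *
st=monitor.get_state(); print({k:np.round(v,3) for k,v in st.items()})
a=snapshot('scene'); b=snapshot('side')
save('scene.png',cv2.resize(a['frame'],(800,600))); save('side.png',cv2.resize(b['frame'],(800,600)))
for n,s in(('scene',a),('side',b)):
    M,t=w2c(s); print(n,s['fx'],s['cx'],'cam at',-M.T@t,'axis',M[2]); P=cloud(s)
    for th in ['shaker','plate','gate_post','gate','pulse_top','bottle','timer','syringe']:
        for r in finder.masks_of(s,th)[:3]:
            m=r['pixels']&(s['range_z']>0); print(th,round(r['p'],2),np.round(r['extent']),np.round(np.median(P[m],0),3) if m.any() else '')
E
```

```text
pics
{'clock': np.float64(0.0), 'q': array([-1.293,  0.69 , -0.195,  1.566,  0.157,  0.902, -0.215]), 'qd': array([-0.   ,  0.001, -0.001, -0.001, -0.001, -0.   , -0.001]), 'joint_torque': array([ 0.0000e+00, -5.2756e+01, -1.2670e+00, -1.5343e+01, -5.3000e-02,
        7.0000e-03,  0.0000e+00]), 'tool_pos': array([0.151, 0.606, 0.302]), 'eef_rot': array([ 0.122,  0.993, -0.001, -0.   ]), 'contact_force': array([-0.026, -0.226,  0.456]), 'moment': array([-0.032,  0.032,  0.016]), 'opening': np.float64(1.004)}
scene 421.20602929467725 253.99515223772622 cam at [ 0.13961418 -0.18944951  0.96500454] axis [ 0.45247212  0.20722015 -0.86736889]
shaker 0.76 [199. 161. 319. 276.] [ 0.534 -0.029  0.083]
plate 0.98 [234. 168. 295. 208.] [0.625 0.01  0.099]
plate 0.75 [318. 142. 366. 188.] [ 0.82  -0.142  0.015]
plate 0.53 [213. 230. 225. 239.] [0.473 0.05  0.088]
gate_post 0.53 [279. 224. 312. 236.] [ 0.549 -0.104  0.096]
gate_post 0.3 [232. 169. 291. 206.] [0.624 0.01  0.099]
gate 0.55 [279. 222. 307. 236.] [ 0.548 -0.105  0.096]
pulse_top 0.35 [198. 158. 324. 278.] [ 0.535 -0.028  0.083]
bottle 0.64 [168. 211. 196. 247.] [0.453 0.138 0.082]
timer 0.72 [255. 279. 287. 308.] [ 0.412 -0.104  0.019]
syringe 0.51 [203. 271. 238. 284.] [0.405 0.011 0.013]
side 400.07957619516486 253.25329303198973 cam at [0.44335733 0.73550513 0.73890356] axis [ 0.10860778 -0.74963673 -0.65287758]
shaker 0.81 [192. 156. 298. 252.] [0.558 0.064 0.081]
plate 0.63 [142. 164. 195. 189.] [ 0.824 -0.133  0.013]
plate 0.61 [198. 176. 247. 219.] [0.626 0.021 0.098]
gate_post 0.51 [255. 155. 262. 179.] [ 0.552 -0.115  0.095]
gate 0.48 [294. 190. 321. 210.] [ 0.416 -0.093  0.017]
bottle 0.72 [267. 237. 296. 283.] [0.462 0.169 0.066]
timer 0.71 [292. 188. 323. 209.] [ 0.414 -0.093  0.017]
timer 0.65 [266. 234. 294. 280.] [0.462 0.169 0.066]
syringe 0.45 [305. 218. 314. 248.] [0.405 0.036 0.011]
```

Run:
```python
from h import *
a=snapshot('scene'); b=snapshot('side')
c=a['frame'][135:315,160:380]; d=b['frame'][130:290,130:330]
c=cv2.resize(c,(490,400),interpolation=cv2.INTER_CUBIC)
save('crop1.png',cv2.resize(a['frame'][140:300,170:383],(798,600),interpolation=cv2.INTER_CUBIC))
# height-slice: mat and console levels
P=cloud(a);
for s in(a,b):
    P=cloud(s); z=P[...,2]; reg=(P[...,0]>.35)&(P[...,0]<.8)&(abs(P[...,1])<.2)
    for lo,hi in((.06,.072),(.08,.09),(.095,.105),(.115,.135)):
        m=reg&(z>lo)&(z<hi); 
        q=P[m]; 
        if len(q)>5:
            r=cv2.minAreaRect((q[:,:2]*1000).astype(np.float32)); print(lo,len(q),np.median(q[:,2]),np.round(q.mean(0),3),r)
```

```text
0.06 2737 0.06675233899143632 [ 0.495 -0.019  0.066] ((592.7593383789062, -7.3147125244140625), (305.1114196777344, 370.7894592285156), 79.70056915283203)
0.08 4523 0.08594096109762514 [ 0.59  -0.004  0.086] ((575.1488647460938, 26.714447021484375), (227.5655059814453, 311.5782165527344), 11.077282905578613)
0.095 1586 0.09971947949522081 [0.613 0.014 0.099] ((573.6271362304688, 49.750885009765625), (178.74464416503906, 314.424072265625), 22.277099609375)
0.115 33 0.1257915837804072 [ 0.552 -0.122  0.125] ((551.502685546875, -121.40560150146484), (11.848349571228027, 10.41483211517334), 75.58058166503906)
0.06 1670 0.06538097444042222 [0.501 0.02  0.065] ((589.752197265625, -3.387725830078125), (310.0436706542969, 368.5637512207031), 78.42601776123047)
0.08 3239 0.08454797217120551 [0.591 0.027 0.085] ((574.2113037109375, 32.60951232910156), (226.75096130371094, 324.9231262207031), 11.092377662658691)
0.095 1105 0.09843047397897067 [0.622 0.014 0.098] ((573.9908447265625, 50.66526794433594), (177.2222137451172, 315.92633056640625), 22.313146591186523)
0.115 25 0.12231278782866653 [ 0.552 -0.119  0.122] ((551.8278198242188, -120.24050903320312), (11.081621170043945, 10.448049545288086), 11.786736488342285)
```

View pics/crop1.png

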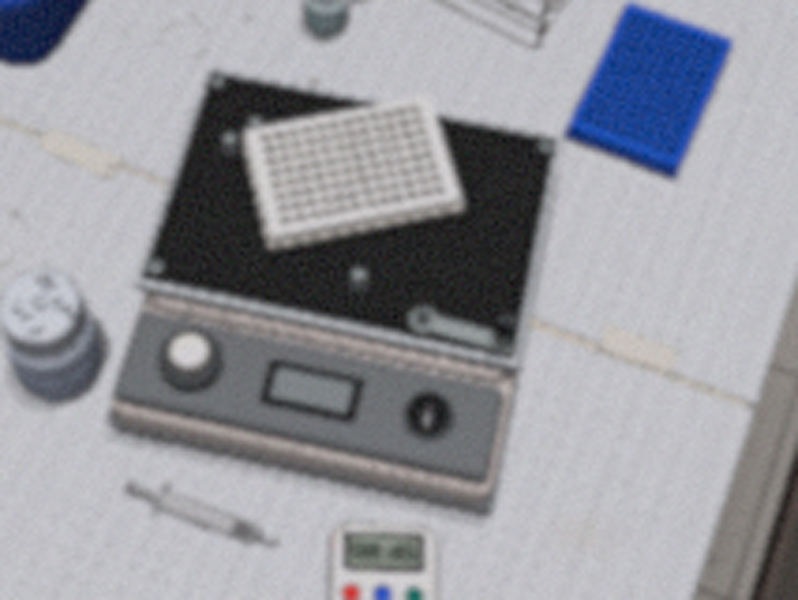

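View pics/side.png

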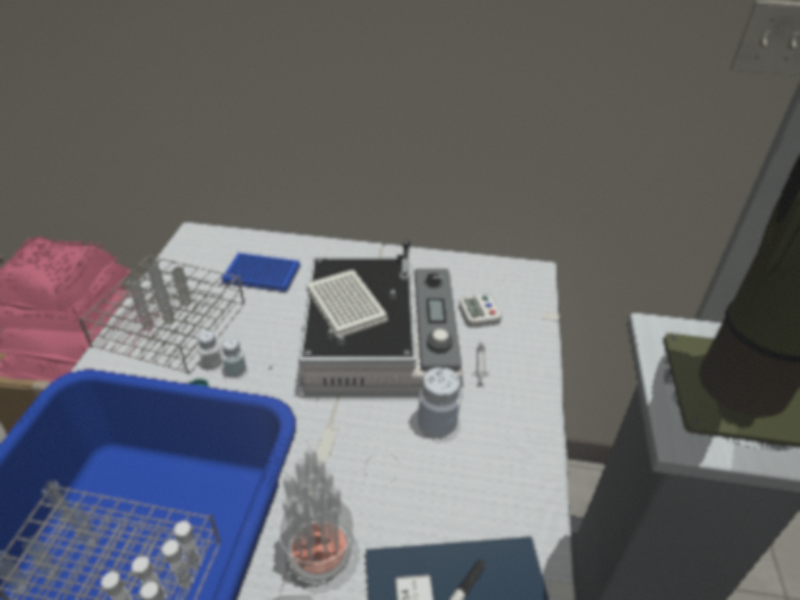

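The white plate on the mat spans (235–295, 167–207) in the scene image. Its look-alike is the blue plate at (318–366, 142–188). The white button is at (220, 234), with the black knob opposite at (284, 250). The gate arm is at (279–305, 222–236) with a dark post at its right end. The white plate on the mat is the one to move.

```bash
cat >> h.py <<'E'
def comp(m):
    n,l,s,_=cv2.connectedComponentsWithStats(m.astype(np.uint8)); return l==1+np.argmax(s[1:,4])
def rect(q):
    return cv2.minAreaRect((q[:,:2]*1000).astype(np.float32))
E
python3 - <<'E'
from h import *
for n in('scene','side'):
    s=snapshot(n); P=cloud(s); z=P[...,2]; f=s['frame'].astype(int); g=f.sum(2)/3
    m=comp((z>.079)&(z<.106)&(P[...,0]>.47)&(P[...,0]<.8)&(abs(P[...,1]+.0)<.19))
    r=rect(P[m]); print(n,'mat',np.round(r[0],1),np.round(r[1],1),r[2]); print(np.round(cv2.boxPoints(r)))
    pm=finder.masks_of(s,'plate'); 
    for k in pm[:2]:
        mm=comp(k['pixels']&(z>.094)&(z<.106)) if (k['pixels']&(z>.094)&(z<.106)).any() else None
        if mm is not None and mm.sum()>200:
            r=rect(P[mm]); print('plate',k['p'],np.round(r[0],1),np.round(r[1],1),r[2]); print(np.round(cv2.boxPoints(r)))
    m=(z>.075)&(z<.095)&(g>140)&(P[...,0]<.52)&(P[...,0]>.42)&(P[...,1]>0)&(P[...,1]<.11)
    m=comp(m); print('btn',m.sum(),np.round(P[m].mean(0),4),np.round(np.median(P[m],0),4),np.round(rect(P[m])[0],1),rect(P[m])[1])
    m=(z>.105)&(z<.14)&(P[...,0]>.5)&(P[...,0]<.6)&(P[...,1]<-.07)&(P[...,1]>-.16); print('post',m.sum(),P[m].mean(0),P[m].max(0),P[m].min(0))
E
```

```text
scene mat [6.086e+02 3.000e-01] [172.8 245.7] 10.258625030517578
[[ 502.  106.]
 [ 545. -136.]
 [ 715. -105.]
 [ 672.  137.]]
plate 0.72 [627.5  10.4] [ 85.4 125.5] 36.93795394897461
[[556.  35.]
 [631. -65.]
 [699. -14.]
 [624.  86.]]
btn 78 [0.4752 0.0507 0.0878] [0.4749 0.05   0.0884] [475.6  49.8] (22.019245147705078, 24.326417922973633)
post 40 [ 0.55133832 -0.12197386  0.12207854] [ 0.55768318 -0.11546512  0.12901524] [ 0.54723914 -0.12786226  0.10692353]
side mat [608.9   0.8] [171.8 248.9] 10.195664405822754
[[ 502.  108.]
 [ 546. -137.]
 [ 715. -107.]
 [ 671.  138.]]
plate 0.9 [628.2  12.2] [ 83.8 126.1] 36.67411422729492
[[557.  38.]
 [632. -63.]
 [699. -13.]
 [624.  88.]]
btn 57 [0.4742 0.0523 0.087 ] [0.4741 0.0527 0.0874] [474.2  50.3] (21.647842407226562, 27.059810638427734)
post 35 [ 0.55180599 -0.11864605  0.11856864] [ 0.55769624 -0.11306168  0.12589656] [ 0.54569427 -0.1271468   0.10686221]
```

```bash
cat >> h.py <<'E'
YS=np.radians(10.2); SO=np.array([.5743,-.0056])          # shaker yaw, origin
rot=lambda a:np.array([[np.cos(a),-np.sin(a)],[np.sin(a),np.cos(a)]])
S=lambda x,y: SO+rot(YS)@np.array([x,y])/1000             # shaker mm -> world
NEST=S(72,85)
def pose(tip,ang):   # tip xyz, world angle (rad) of tool y, pointing down
    y=np.array([np.cos(ang),np.sin(ang),0]); z=np.array([0,0,-1.]); 
    return np.array([*tip[:2],tip[2]+.064]),R.from_matrix(np.c_[np.cross(y,z),y,z])
def rows(way,start=None):
    """way: list of (tip, ang, nrows); prints rows from measured/commanded pose"""
    if start is None:
        st=monitor.get_state(); p,r=np.array(st['tool_pos']),R.from_quat(st['eef_rot'])
    else: p,r=pose(*start)
    out=[]
    for tip,ang,n in way:
        P,Q=pose(tip,ang); dv=(r.inv()*Q).as_rotvec(); p0,r0=p,r
        for i in range(1,n+1):
            p1=p0+(P-p0)*i/n; r1=r0*R.from_rotvec(dv*i/n)
            row=np.r_[np.round(r.inv().apply(p1-p)*100,2),np.round((r.inv()*r1).as_rotvec(),3)]
            p=p+r.apply(row[:3]/100); r=r*R.from_rotvec(row[3:]); out.append(row)
    for i in range(0,len(out),8): print([float(v)+0. for v in np.concatenate(out[i:i+8])])
def fin(phi,piv,off,x=-76):   # finger centre for plate angle phi (rel. shaker), pivot world, offset outward
    return piv+rot(YS+phi)@np.array([x,-127.8-17.5-off])/1000, YS+phi+np.pi/2
E
python3 - <<'E'
from h import *
piv=np.array([.6239,.0881]); c,a=fin(.464,piv,12); print(c,np.degrees(a))
rows([((.40,.33,.24),a-.4,7),((*c,.20),a,9)])
E
```

```text
[ 0.65722666 -0.08338943] 126.7852416940702
[-4.41, -2.98, -0.02, 0.0, 0.0, -0.069, -4.19, -3.27, -0.02, 0.0, 0.0, -0.07, -3.95, -3.55, -0.01, 0.0, 0.0, -0.069, -3.7, -3.82, -0.02, 0.0, 0.0, -0.07, -3.42, -4.08, -0.02, 0.0, 0.0, -0.069, -3.14, -4.29, -0.02, 0.0, 0.0, -0.069, -2.82, -4.5, -0.02, 0.0, 0.0, -0.07, -1.67, -5.15, 0.44, 0.0, 0.0, -0.044]
[-1.45, -5.21, 0.45, 0.0, 0.0, -0.045, -1.21, -5.27, 0.44, 0.0, 0.0, -0.044, -0.97, -5.32, 0.45, 0.0, 0.0, -0.045, -0.74, -5.36, 0.44, 0.0, 0.0, -0.044, -0.5, -5.39, 0.45, 0.0, 0.0, -0.044, -0.26, -5.41, 0.44, 0.0, 0.0, -0.045, -0.02, -5.41, 0.45, 0.0, 0.0, -0.044, 0.22, -5.4, 0.44, 0.0, 0.0, -0.045]
```

Emit:
carry_out(motion=[-4.41,-2.98,0,0,0,-0.07,-4.19,-3.27,0,0,0,-0.07,-3.95,-3.55,0,0,0,-0.07,-3.7,-3.82,0,0,0,-0.07,-3.42,-4.08,0,0,0,-0.07,-3.14,-4.29,0,0,0,-0.07,-2.82,-4.5,0,0,0,-0.07,-1.67,-5.15,0.44,0,0,-0.044], hand=0, grip_force=10)

```text
clock: 2.2
tool_pos: [0.4309, 0.2837, 0.2987]
eef_rot: [-0.145, 0.989, 0.001, 0.001]
contact_force: [0.2, -0.5, 0.9]
opening: 0.115
```

Emit:
carry_out(motion=[-1.45,-5.21,0.45,0,0,-0.045,-1.21,-5.27,0.44,0,0,-0.044,-0.97,-5.32,0.45,0,0,-0.045,-0.74,-5.36,0.44,0,0,-0.044,-0.5,-5.39,0.45,0,0,-0.044,-0.26,-5.41,0.44,0,0,-0.045,0,-5.41,0.45,0,0,-0.044,0.22,-5.4,0.44,0,0,-0.045])

```text
clock: 3.2
tool_pos: [0.66, -0.0838, 0.2626]
eef_rot: [-0.318, 0.948, 0.0, 0.0]
contact_force: [1.4, 0.5, 0.3]
opening: 0.005
```

Run:
```python
from h import *
piv=np.array([.6239,.0881]); c,a=fin(.464,piv,12)
s=snapshot('wrist'); save('w1.png',cv2.resize(s['frame'],(800,600)))
rows([((*c,.089),a,5)])
```

```text
[-0.04, 0.25, 2.16, -0.002, 0.0, -0.001, -0.04, 0.24, 2.17, -0.001, -0.001, 0.0, -0.04, 0.25, 2.16, -0.002, 0.0, -0.001, -0.04, 0.23, 2.16, -0.001, -0.001, -0.001, -0.03, 0.24, 2.17, -0.002, 0.0, -0.001]
```

View pics/w1.png

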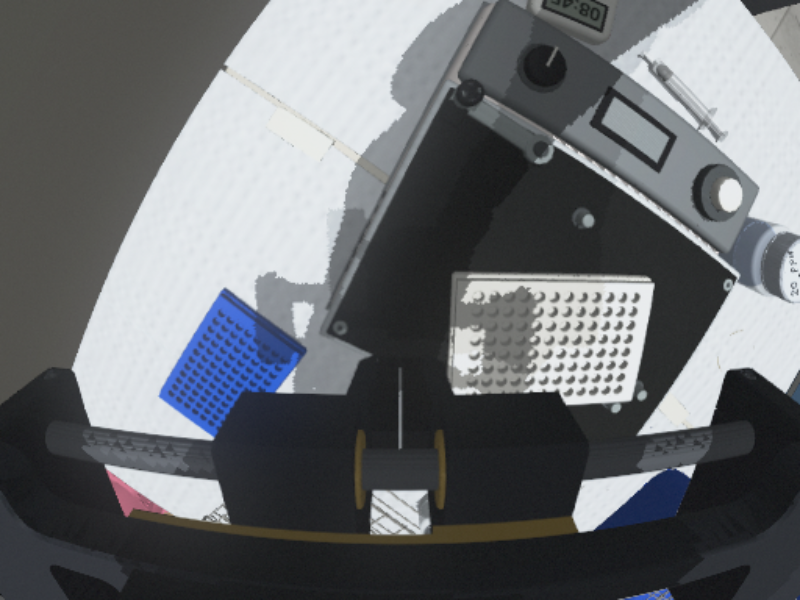

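The wrist view shows the plate (450–655, 272–405) lined up with the tool axes. The closed fingers (~400, 380) are just beyond its right-hand end, and the pins and gate are clear. Next I lower the tool.

Emit:
carry_out(motion=[-0.04,0.25,2.16,-0.002,0,0,-0.04,0.25,2.16,-0.002,0,0,-0.04,0.25,2.16,-0.001,0,0,-0.04,0.25,2.16,-0.001,0,0,-0.04,0.2,2.16,-0.001,0,0,0,0,0,0,0,0])

```text
clock: 4.0
tool_pos: [0.6522, -0.0708, 0.1532]
eef_rot: [-0.318, 0.948, 0.004, -0.003]
contact_force: [-0.1, 0.8, 0.9]
opening: 0.006
```

Run:
```python
from h import *
st=monitor.get_state(); print(st['tool_pos'],st['contact_force'])
piv=np.array([.6239,.0881])
W=[(.464,piv,2,3)]+[(f,piv+(NEST-piv)*k,0,3) for f,k in ((.40,.3),(.33,.6),(.25,.8),(.16,.9),(.08,1.),(.03,1.))]
print(NEST)
way=[]
for f,pv,o,n in W:
    c,a=fin(f,pv,o); way.append(((*c,.089),a,n))
rows(way)
```

```text
[ 0.65217283 -0.07079182  0.15317893] [-0.13534345  0.79285632  0.93290419]
[0.63010988 0.09080673]
[0.12, -0.1, 0.01, 0.003, -0.001, 0.001, 0.11, -0.11, 0.0, 0.003, -0.001, 0.002, 0.12, -0.1, 0.01, 0.003, -0.001, 0.001, 0.24, 0.22, 0.0, 0.0, 0.0, 0.021, 0.24, 0.22, 0.0, 0.0, 0.0, 0.022, 0.25, 0.21, 0.0, 0.0, 0.0, 0.021, 0.27, 0.18, 0.0, 0.0, 0.0, 0.023, 0.27, 0.17, 0.0, 0.0, 0.0, 0.024]
[0.27, 0.17, 0.0, 0.0, 0.0, 0.023, 0.33, 0.21, 0.0, 0.0, 0.0, 0.027, 0.34, 0.21, 0.0, 0.0, 0.0, 0.027, 0.35, 0.19, 0.0, 0.0, 0.0, 0.026, 0.4, 0.25, 0.0, 0.0, 0.0, 0.03, 0.41, 0.23, 0.0, 0.0, 0.0, 0.03, 0.42, 0.23, 0.0, 0.0, 0.0, 0.03, 0.36, 0.22, 0.0, 0.0, 0.0, 0.027]
[0.36, 0.21, 0.0, 0.0, 0.0, 0.027, 0.36, 0.2, 0.0, 0.0, 0.0, 0.026, 0.24, 0.13, 0.0, 0.0, 0.0, 0.017, 0.24, 0.13, 0.0, 0.0, 0.0, 0.017, 0.25, 0.12, 0.0, 0.0, 0.0, 0.016]
```

Run:
```python
from h import *
st=monitor.get_state(); print(st['tool_pos'],st['contact_force'])
piv=np.array([.6239,.0881])
W=[(f,piv+(NEST-piv)*k,0,3) for f,k in ((.40,.3),(.33,.6),(.25,.8),(.16,.9),(.08,1.),(.03,1.))]
way=[]
for f,pv,o,n in W:
    c,a=fin(f,pv,o); way.append(((*c,.089),a,n))
rows(way)
```

```text
[ 0.65217283 -0.07079182  0.15317893] [-0.13534345  0.79285632  0.93290419]
[0.35, 0.12, 0.01, 0.003, -0.001, 0.023, 0.36, 0.11, 0.01, 0.003, -0.001, 0.023, 0.36, 0.11, 0.0, 0.003, -0.001, 0.022, 0.27, 0.18, 0.0, 0.0, 0.0, 0.023, 0.27, 0.17, 0.0, 0.0, 0.0, 0.024, 0.27, 0.16, 0.0, 0.0, 0.0, 0.023, 0.33, 0.21, 0.0, 0.0, 0.0, 0.027, 0.34, 0.21, 0.0, 0.0, 0.0, 0.027]
[0.35, 0.2, 0.0, 0.0, 0.0, 0.026, 0.4, 0.25, 0.0, 0.0, 0.0, 0.03, 0.41, 0.23, 0.0, 0.0, 0.0, 0.03, 0.42, 0.22, 0.0, 0.0, 0.0, 0.03, 0.36, 0.22, 0.0, 0.0, 0.0, 0.027, 0.36, 0.21, 0.0, 0.0, 0.0, 0.027, 0.36, 0.2, 0.0, 0.0, 0.0, 0.026, 0.24, 0.13, 0.0, 0.0, 0.0, 0.017]
[0.24, 0.13, 0.0, 0.0, 0.0, 0.017, 0.25, 0.13, 0.0, 0.0, 0.0, 0.016]
```

Emit:
carry_out(motion=[0.35,0.12,0,0.003,-0.001,0.023,0.36,0.11,0,0.003,-0.001,0.023,0.36,0.11,0,0.003,-0.001,0.023,0.27,0.18,0,0,0,0.023,0.27,0.17,0,0,0,0.023,0.27,0.16,0,0,0,0.023,0.33,0.21,0,0,0,0.027,0.34,0.21,0,0,0,0.027])

```text
clock: 5.0
tool_pos: [0.6249, -0.0738, 0.1547]
eef_rot: [-0.224, 0.975, -0.0, 0.002]
contact_force: [0.7, -1.0, 0.1]
opening: 0.005
```

```bash
cat >> h.py <<'E'
def plate_now(names=('scene','side')):
    for n in names:
        s=snapshot(n); P=cloud(s); z=P[...,2]; f=s['frame'].astype(int)
        for k in finder.masks_of(s,'plate')[:3]:
            m=k['pixels']&(z>.094)&(z<.106)
            if m.sum()<200: continue
            r=rect(P[comp(m)]); w,h=r[1]; a=r[2] if w<h else r[2]-90
            a=np.radians((a+45)%90-45); c=np.array(r[0])/1000; v=c+rot(a)@np.array([.04275,.0639])
            print(n,'p%.2f'%k['p'],np.round(r[1],1),'phi %.3f'%(a-YS),'pivot-nest mm',np.round(rot(-YS)@(v-NEST)*1000,1))
E
python3 - <<'E'
from h import *
plate_now(); st=monitor.get_state(); print(st['tool_pos'],st['contact_force'])
E
```

```text
[ 0.62503004 -0.07362152  0.15462162] [ 0.12881176 -0.11725044 -0.73882339]
```

```bash
cat >> h.py <<'E'
def wcloud(s,st):
    z=s['range_z']; v,u=np.indices(z.shape); x=(u-s['cx'])/s['fx']; y=(v-s['cy'])/s['fy']
    r=np.hypot(x,y)+1e-9; k=np.tan(np.minimum(r,1.5))/r
    p=np.stack([x*k*z,y*k*z,z,np.ones_like(z)],-1)@np.array(s['hand_eye']).T
    return R.from_quat(st['eef_rot']).apply(p[...,:3].reshape(-1,3)).reshape(z.shape+(3,))+st['tool_pos']
def plate_w(png=None):
    st=monitor.get_state(); s=snapshot('wrist'); P=wcloud(s,st); z=P[...,2]
    if png: save(png,cv2.resize(s['frame'],(800,600)))
    for k in finder.masks_of(s,'plate')[:3]:
        m=k['pixels']&(z>.092)&(z<.107)
        if m.sum()<200: continue
        r=rect(P[comp(m)]); w,h=r[1]; a=r[2] if w<h else r[2]-90
        a=np.radians((a+45)%90-45); c=np.array(r[0])/1000; v=c+rot(a)@np.array([.04275,.0639])
        print('wrist p%.2f'%k['p'],np.round(r[1],1),'phi %.3f'%(a-YS),'pivot-nest mm',np.round(rot(-YS)@(v-NEST)*1000,1),np.median(z[m]))
    return s,P
E
python3 - <<'E'
from h import *
plate_w('w2.png')
E
```

```text
wrist p0.90 [ 33.7 121.1] phi 0.342 pivot-nest mm [-27.3  -7.7] 0.09771561991472114
```

View pics/w2.png

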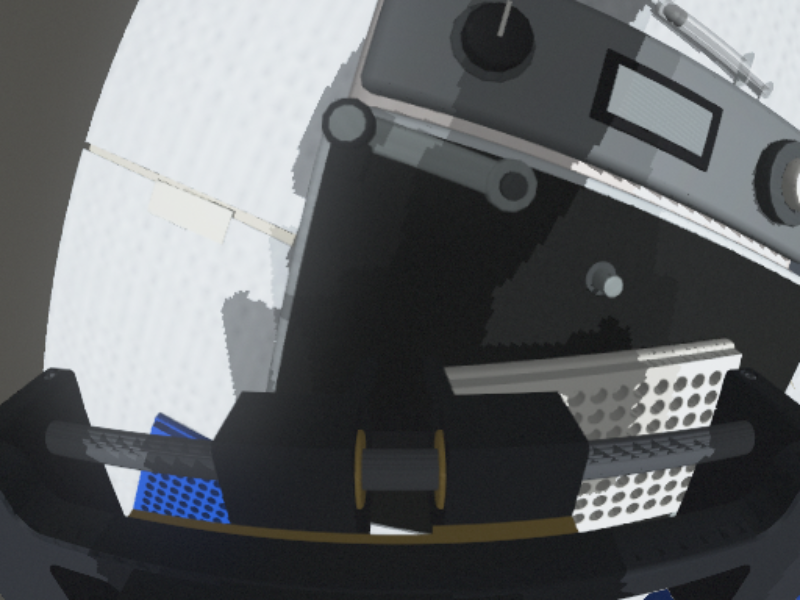

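The wrist view shows the plate's near edge (445–740, 340–375) turning with the push. The fingers are at its near right corner and the near pin is at (605, 280). I continue along the arc.

Emit:
carry_out(motion=[0.35,0.2,0,0,0,0.026,0.4,0.25,0,0,0,0.03,0.41,0.23,0,0,0,0.03,0.42,0.22,0,0,0,0.03,0.36,0.22,0,0,0,0.027,0.36,0.21,0,0,0,0.027,0.36,0.2,0,0,0,0.026])

```text
clock: 6.18
tool_pos: [0.5947, -0.0691, 0.1546]
eef_rot: [-0.128, 0.992, -0.0, 0.002]
contact_force: [0.5, -1.0, 0.5]
opening: 0.008
```

Run:
```python
from h import *
plate_w('w3.png'); plate_now(('side',)); st=monitor.get_state(); print(st['tool_pos'],st['contact_force'])
W=[(.03,0,3),(0,0,3),(-.01,-1,2)]
rows([((*fin(f,NEST,o)[0],.089),fin(f,NEST,o)[1],n) for f,o,n in W])
```

```text
wrist p0.78 [ 33.7 121.1] phi 0.147 pivot-nest mm [-25.8  -1.7] 0.09770896672358448
side p0.70 [ 86.1 135.2] phi 0.138 pivot-nest mm [-0.2  4.7]
[ 0.59486731 -0.06901538  0.15458915] [ 0.47195234 -0.371529   -0.72031994]
[0.28, 0.14, 0.05, 0.0, 0.001, 0.017, 0.28, 0.14, 0.05, 0.0, 0.001, 0.017, 0.28, 0.13, 0.06, -0.001, 0.001, 0.016, 0.14, 0.08, 0.0, 0.0, 0.0, 0.01, 0.15, 0.07, 0.0, 0.0, 0.0, 0.01, 0.14, 0.08, 0.0, 0.0, 0.0, 0.01, 0.07, 0.09, 0.0, 0.0, 0.0, 0.005, 0.08, 0.09, 0.0, 0.0, 0.0, 0.005]
```

Emit:
carry_out(motion=[0.28,0.14,0.05,0,0.001,0.017,0.28,0.14,0.05,0,0.001,0.017,0.28,0.13,0.05,-0.001,0.001,0.016,0.14,0.08,0,0,0,0.01,0.15,0.07,0,0,0,0.01,0.14,0.08,0,0,0,0.01,0.07,0.09,0,0,0,0.005,0.08,0.09,0,0,0,0.005])

```text
clock: 7.38
tool_pos: [0.5795, -0.0651, 0.1533]
eef_rot: [-0.084, 0.997, -0.001, 0.0]
contact_force: [2.1, -3.7, 6.2]
opening: 0.005
```

Run:
```python
from h import *
plate_w('w4.png'); plate_now(('side',)); st=monitor.get_state(); print(st['tool_pos'],st['contact_force'])
```

```text
wrist p0.69 [ 32.8 120.3] phi 0.032 pivot-nest mm [-25.1  -0.8] 0.09769555474576336
[ 0.57938586 -0.06511114  0.15325676] [ 0.65140372 -3.22352957  5.87308558]
```

View pics/w4.png

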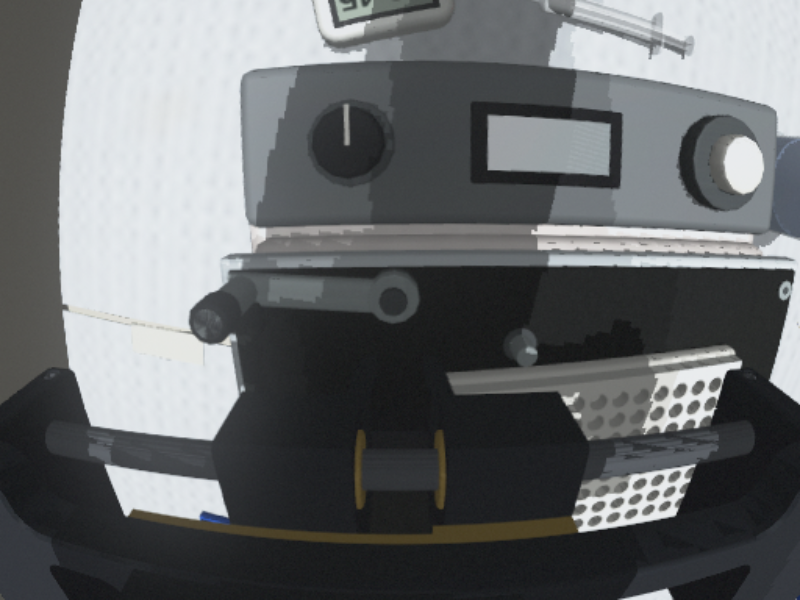

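The plate's near edge (447–735, 380–348) is still slightly turned and short of the near pin (520, 345). There is an upward force of about 6 N at the tip, so I raise it a little and push on.

Emit:
carry_out(motion=[0,0,-0.15,0,0,0,0.12,0.1,0,0,0,0.005,0.12,0.1,0,0,0,0.005,0.12,0.1,0,0,0,0.005,0,0,0,0,0,0])

```text
clock: 8.2
tool_pos: [0.5741, -0.0628, 0.1542]
eef_rot: [-0.076, 0.997, -0.0, -0.001]
contact_force: [-2.2, -4.8, 0.9]
opening: 0.008
```

```bash
cat >> h.py <<'E'
def edge():
    """near edge of plate from wrist depth: line through lowest-x_shaker white points, in nest frame"""
    st=monitor.get_state(); s=snapshot('wrist'); P=wcloud(s,st); 
    q=(P[...,:2]-NEST)@rot(YS)*1000
    for nm,lo,hi in(('top',.095,.104),('flange',.0885,.0945)):
        m=(P[...,2]>lo)&(P[...,2]<hi)&(s['frame'].sum(2)>(200 if nm=='top' else 150))&(q[...,0]>-110)&(q[...,0]<-50)&(q[...,1]<5)&(q[...,1]>-132)
        b=[]
        for y0 in range(-95,0,6):
            w=q[m&(abs(q[...,1]-y0)<3)]
            if len(w)>6: b.append((y0,np.percentile(w[:,0],3)))
        b=np.array(b)
        if len(b)>3:
            b=b[abs(b[:,0]+100)>7] if nm=='flange' else b
            k=np.polyfit(b[:,0],b[:,1],1); r=b[:,1]-np.polyval(k,b[:,0]); g=abs(r)<2; k=np.polyfit(b[g,0],b[g,1],1)
            print(nm,'near edge x at y=-100: %.1f, at 0: %.1f, phi %.3f'%(np.polyval(k,-100),k[1],-np.arctan(k[0])),len(b),g.sum())
    print(np.round(st['tool_pos'],4),np.round(st['contact_force'],1),'finger in nest',np.round((np.array(st['tool_pos'])[:2]-NEST)@rot(YS)*1000,1))
E
python3 - <<'E'
from h import *
edge(); plate_now()
E
```

```text
top near edge x at y=-100: -82.6, at 0: -82.9, phi 0.003 16 16
flange near edge x at y=-100: -84.4, at 0: -85.1, phi 0.006 15 15
[ 0.5741 -0.0628  0.1542] [-2.2 -4.8  0.9] finger in nest [ -82.3 -141.2]
side p0.70 [ 82.1 130.7] phi 0.006 pivot-nest mm [-0.9  2.5]
```

The plate now measures within 0.006 rad of square and is pressed against the pins with about 5 N. I back off straight and lift.

Emit:
carry_out(motion=[0,-0.3,0,0,0,0,0,-0.8,0,0,0,0,0,-0.8,0,0,0,0,0,-0.3,-2,0,0,0,0,0,-3,0,0,0,0,0,-3,0,0,0,0,0,-2,0,0,0,0,0,0,0,0,0])

```text
clock: 9.45
tool_pos: [0.5796, -0.0839, 0.2559]
eef_rot: [-0.076, 0.997, 0.0, 0.002]
contact_force: [-0.4, -0.5, -0.0]
opening: 0.005
```

Run:
```python
from h import *
edge(); plate_now(); s=snapshot('scene'); save('s5.png',cv2.resize(s['frame'][140:300,170:383],(798,600),interpolation=cv2.INTER_CUBIC))
P=cloud(s); z=P[...,2]; m=(z>.105)&(z<.14)&(P[...,0]>.5)&(P[...,0]<.6)&(P[...,1]<-.07)&(P[...,1]>-.16); print('post',m.sum(),P[m].mean(0))
```

```text
top near edge x at y=-100: -81.8, at 0: -83.0, phi 0.012 16 16
flange near edge x at y=-100: -84.4, at 0: -84.6, phi 0.002 15 15
[ 0.5796 -0.0839  0.2559] [-0.4 -0.5 -0. ] finger in nest [ -80.7 -163. ]
side p0.82 [ 82.  131.8] phi 0.009 pivot-nest mm [-1.1  1.9]
post 42 [ 0.55094288 -0.12207219  0.12183457]
```

Run:
```python
from h import *
st=monitor.get_state(); print(np.round(st['q'],2))
s=snapshot('side'); P=cloud(s); q=(P[...,:2]-SO)@rot(YS)*1000; m=(np.hypot(q[...,0]+88,q[...,1]+75)<14); print('knob z',np.percentile(P[m][:,2],[5,50,95]))
H=S(-38,-60); a0=np.radians(-85.6)
def gp(ang,gap): # finger centre
    d=np.array([np.cos(ang),np.sin(ang)]); t=np.array([-d[1],d[0]]); return H+.05*d-t*(.0065+.0175+gap),ang+np.pi/2
c,a=gp(a0,.009); print(H,c,np.degrees(a)); rows([((*c,.18),a,10),((*c,.18),a,1),((*c,.105),a,5)])
```

```text
[ 0.28  0.72 -0.38  1.74  0.36  0.76  1.45]
knob z [0.06557054 0.07657403 0.07975569]
[ 0.54752565 -0.07138096] [ 0.51845886 -0.12376532] 4.400000000000007
[0.65, -0.31, 0.1, 0.0, 0.0, 0.165, 0.6, -0.4, 0.09, 0.0, 0.0, 0.164, 0.51, -0.5, 0.1, 0.0, 0.0, 0.165, 0.43, -0.58, 0.1, 0.0, -0.001, 0.165, 0.33, -0.64, 0.1, 0.0, 0.0, 0.165, 0.22, -0.69, 0.09, 0.0, 0.0, 0.164, 0.1, -0.71, 0.1, 0.0, 0.0, 0.165, -0.01, -0.72, 0.1, 0.0, 0.0, 0.165]
[-0.13, -0.71, 0.09, 0.0, 0.0, 0.165, -0.25, -0.67, 0.1, 0.0, 0.0, 0.164, 0.0, 0.0, 0.0, 0.0, 0.0, 0.0, 0.0, 0.0, 1.5, 0.0, 0.0, 0.0, 0.0, 0.0, 1.5, 0.0, 0.0, 0.0, 0.0, 0.0, 1.5, 0.0, 0.0, 0.0, 0.0, 0.0, 1.5, 0.0, 0.0, 0.0, 0.0, 0.0, 1.5, 0.0, 0.0, 0.0]
```

View pics/s5.png

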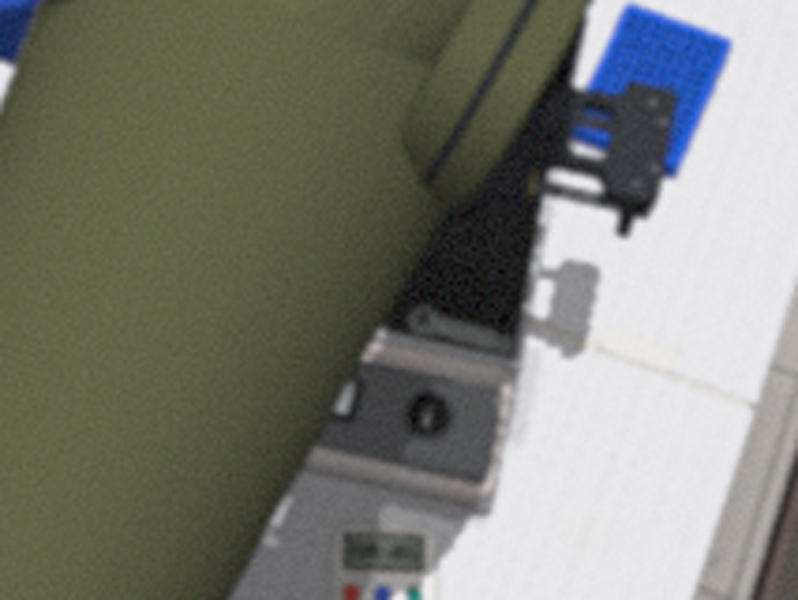

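The arm hides the plate here. The gate arm (410–510, 310–345) and the timer are untouched. I go behind the post.

Emit:
carry_out(motion=[0.65,-0.31,0.1,0,0,0.165,0.6,-0.4,0.1,0,0,0.165,0.5,-0.5,0.1,0,0,0.165,0.43,-0.58,0.1,0,0,0.165,0.33,-0.64,0.1,0,0,0.165,0.22,-0.69,0.1,0,0,0.165,0.1,-0.71,0.1,0,0,0.165,0,-0.72,0.1,0,0,0.165])

```text
clock: 10.8
tool_pos: [0.5305, -0.1156, 0.2461]
eef_rot: [0.553, 0.833, 0.0, -0.0]
contact_force: [-0.2, -0.1, -1.2]
opening: 0.007
```

Emit:
carry_out(motion=[-0.13,-0.71,0.1,0,0,0.165,-0.25,-0.67,0.1,0,0,0.165,0,0,0,0,0,0,0,0,0,0,0,0])

```text
clock: 11.3
tool_pos: [0.5192, -0.1233, 0.2444]
eef_rot: [0.679, 0.734, 0.0, -0.0]
contact_force: [0.5, 0.5, -0.3]
opening: 0.008
```

```bash
cat >> h.py <<'E'
H=S(-38,-60)
def gp(ang,gap,z=.105): # finger centre pushing post at gate-arm world angle
    d=np.array([np.cos(ang),np.sin(ang)]); t=np.array([-d[1],d[0]]); return (*(H+.05*d-t*(.0065+.0175+gap)),z),ang+np.pi/2
E
python3 - <<'E'
from h import *
st=monitor.get_state(); print(np.round(st['tool_pos'],4),np.round(st['contact_force'],1))
s,P=plate_w('w6.png'); edge()
m=(P[...,2]>.112)&(P[...,2]<.135)&(np.hypot(P[...,0]-.5515,P[...,1]+.121)<.02); print('post',m.sum(),np.percentile(P[m],[3,50,97],axis=0).round(4))
t,a=gp(np.radians(-85.6),.009); rows([(t,a,5)])
E
```

```text
[ 0.5192 -0.1233  0.2444] [ 0.5  0.5 -0.3]
wrist p0.83 [84.1 94.9] phi 0.009 pivot-nest mm [  0.1 -16.7] 0.0979172418344412
top near edge x at y=-100: -82.2, at 0: -82.4, phi 0.001 10 10
flange near edge x at y=-100: -84.1, at 0: -84.8, phi 0.007 10 10
[ 0.5192 -0.1234  0.2445] [-0.9 -0.1 -0.2] finger in nest [-147.1 -191.1]
post 270 [[ 0.5481 -0.1264  0.1142]
 [ 0.5532 -0.1199  0.1235]
 [ 0.5589 -0.1158  0.125 ]]
[-0.01, -0.02, 1.51, 0.0, 0.0, 0.0, 0.0, -0.01, 1.51, 0.0, 0.0, 0.0, -0.01, -0.02, 1.51, 0.0, 0.0, -0.001, -0.01, -0.01, 1.51, 0.0, 0.0, 0.0, 0.0, -0.02, 1.51, 0.001, -0.001, 0.0]
```

View pics/w6.png

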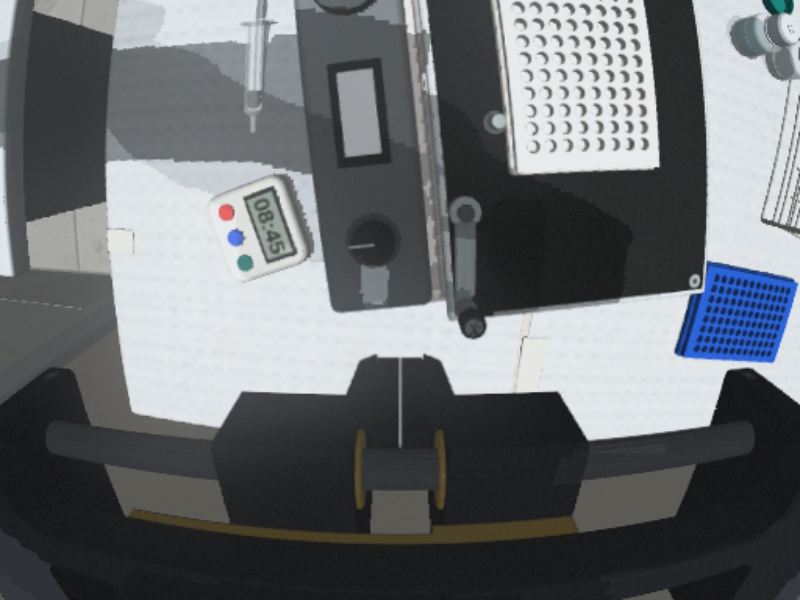

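The plate is square with its near edge on the near pin (495, 122), and the fingers (400, 380) are behind the gate post (472, 325). I descend.

Emit:
carry_out(motion=[0,0,1.5,0,0,0,0,0,1.5,0,0,0,0,0,1.5,0,0,0,0,0,1.5,0,0,0,0,0,1.5,0,0,0,0,0,0,0,0,0])

```text
clock: 12.2
tool_pos: [0.5182, -0.1235, 0.1682]
eef_rot: [0.68, 0.733, -0.0, -0.001]
contact_force: [-0.3, -0.3, -0.3]
opening: 0.008
```

Run:
```python
from h import *
st=monitor.get_state(); print(np.round(st['tool_pos'],4),np.round(st['contact_force'],1))
d=np.radians; rows([(*gp(d(-85.6),.0),2)]+[(*gp(d(x),0),1) for x in np.linspace(-85.6,10.2,23)[1:]])
```

```text
[ 0.5182 -0.1235  0.1682] [-0.3 -0.3 -0.3]
[-0.01, 0.46, -0.04, -0.001, 0.0, -0.001, -0.02, 0.47, -0.05, -0.001, -0.001, -0.002, -0.17, 0.38, 0.0, 0.0, 0.0, -0.076, -0.17, 0.39, 0.0, 0.0, 0.0, -0.076, -0.16, 0.39, 0.0, 0.0, 0.0, -0.076, -0.17, 0.38, 0.0, 0.0, 0.0, -0.076, -0.17, 0.39, 0.0, 0.0, 0.0, -0.076, -0.17, 0.38, 0.0, 0.0, 0.0, -0.076]
[-0.17, 0.39, 0.0, 0.0, 0.0, -0.076, -0.16, 0.39, 0.0, 0.0, 0.0, -0.076, -0.17, 0.38, 0.0, 0.0, 0.0, -0.076, -0.17, 0.39, 0.0, 0.0, 0.0, -0.076, -0.17, 0.39, 0.0, 0.0, 0.0, -0.076, -0.16, 0.38, 0.0, 0.0, 0.0, -0.076, -0.17, 0.39, 0.0, 0.0, 0.0, -0.076, -0.17, 0.39, 0.0, 0.0, 0.0, -0.076]
[-0.17, 0.38, 0.0, 0.0, 0.0, -0.076, -0.17, 0.39, 0.0, 0.0, 0.0, -0.076, -0.16, 0.39, 0.0, 0.0, 0.0, -0.076, -0.17, 0.38, 0.0, 0.0, 0.0, -0.076, -0.17, 0.39, 0.0, 0.0, 0.0, -0.076, -0.17, 0.39, 0.0, 0.0, 0.0, -0.076, -0.17, 0.38, 0.0, 0.0, 0.0, -0.076, -0.16, 0.39, 0.0, 0.0, 0.0, -0.076]
```

Emit:
carry_out(motion=[0,0.46,-0.04,0,0,0,-0.02,0.47,-0.05,0,0,-0.002,-0.17,0.385,0,0,0,-0.076,-0.17,0.385,0,0,0,-0.076,-0.17,0.385,0,0,0,-0.076,-0.17,0.385,0,0,0,-0.076,-0.17,0.385,0,0,0,-0.076,-0.17,0.385,0,0,0,-0.076])

```text
clock: 13.2
tool_pos: [0.5533, -0.1269, 0.171]
eef_rot: [0.495, 0.869, 0.0, 0.0]
contact_force: [-0.6, 0.4, 0.0]
opening: 0.009
```

Emit:
carry_out(motion=[-0.17,0.385,0,0,0,-0.076,-0.17,0.385,0,0,0,-0.076,-0.17,0.385,0,0,0,-0.076,-0.17,0.385,0,0,0,-0.076,-0.17,0.385,0,0,0,-0.076,-0.17,0.385,0,0,0,-0.076,-0.17,0.385,0,0,0,-0.076,-0.17,0.385,0,0,0,-0.076])

```text
clock: 14.2
tool_pos: [0.584, -0.1149, 0.171]
eef_rot: [0.213, 0.977, -0.0, 0.0]
contact_force: [-0.7, -0.4, 0.0]
opening: 0.006
```

```bash
cat >> h.py <<'E'
def post():
    st=monitor.get_state(); s=snapshot('wrist'); W=wcloud(s,st); b=snapshot('side'); c=snapshot('scene')
    for n,P in(('wrist',W),('side',cloud(b)),('scene',cloud(c))):
        r=np.hypot(P[...,0]-H[0],P[...,1]-H[1]); m=(P[...,2]>.116)&(P[...,2]<.13)&(r>.038)&(r<.062)
        tip=np.hypot(P[...,0]-st['tool_pos'][0],P[...,1]-st['tool_pos'][1])<.019; m&=~tip
        if m.sum()>3:
            v=P[m][:,:2].mean(0)-H; print(n,m.sum(),np.round(P[m].mean(0),4),'gate %.3f'%(1.75+np.arctan2(v[1],v[0])-YS))
    print(np.round(st['tool_pos'],4),np.round(st['contact_force'],1)); return s
E
python3 - <<'E'
from h import *
s=post(); save('w7.png',cv2.resize(s['frame'],(800,600))); d=np.radians
rows([(*gp(d(x),0),1) for x in np.linspace(-85.6,10.2,23)[15:]])
E
```

```text
wrist 151 [ 0.5882 -0.0922  0.1207] gate 1.100
side 25 [ 0.5899 -0.0917  0.1216] gate 1.125
scene 9 [ 0.5884 -0.0921  0.122 ] gate 1.103
[ 0.584  -0.1149  0.171 ] [-0.7 -0.4  0. ]
[-0.03, 0.39, 0.19, 0.001, 0.001, -0.078, -0.17, 0.38, 0.0, 0.0, 0.0, -0.076, -0.17, 0.39, 0.0, 0.0, 0.0, -0.076, -0.17, 0.38, 0.0, 0.0, 0.0, -0.076, -0.16, 0.39, 0.0, 0.0, 0.0, -0.076, -0.17, 0.39, 0.0, 0.0, 0.0, -0.076, -0.17, 0.38, 0.0, 0.0, 0.0, -0.076, -0.17, 0.39, 0.0, 0.0, 0.0, -0.076]
```

Emit:
carry_out(motion=[-0.05,0.39,0.1,0,0,-0.077,-0.17,0.385,0,0,0,-0.076,-0.17,0.385,0,0,0,-0.076,-0.17,0.385,0,0,0,-0.076,-0.17,0.385,0,0,0,-0.076,-0.17,0.385,0,0,0,-0.076,-0.17,0.385,0,0,0,-0.076,-0.17,0.385,0,0,0,-0.076])

```text
clock: 15.35
tool_pos: [0.6008, -0.0867, 0.1697]
eef_rot: [-0.089, 0.996, -0.0, 0.0]
contact_force: [-0.1, -0.5, 0.2]
opening: 0.008
```

Run:
```python
from h import *
post()
```

```text
wrist 106 [ 0.5923 -0.0655  0.1195] gate 1.702
side 11 [ 0.595  -0.0598  0.1201] gate 1.811
[ 0.6008 -0.0867  0.1697] [-0.1 -0.5  0.2]
```

Nearly shut, and no stop force yet. I push on in small steps.

Emit:
carry_out(motion=[0,0.1,0,0,0,0,0,0.1,0,0,0,0,0,0.1,0,0,0,0,0,0,0,0,0,0])

```text
clock: 16.0
tool_pos: [0.6006, -0.0846, 0.1696]
eef_rot: [-0.088, 0.996, -0.001, 0.0]
contact_force: [1.3, -5.4, 0.0]
opening: 0.004
```

Emit:
carry_out(motion=[0,-0.5,0,0,0,0,0,-1,0,0,0,0,0,-0.5,-2,0,0,0,0,0,-3,0,0,0,0,0,-3,0,0,0,0,0,0,0,0,0])

```text
clock: 16.75
tool_pos: [0.605, -0.1029, 0.2516]
eef_rot: [-0.089, 0.996, 0.0, 0.002]
contact_force: [0.1, 0.6, -1.1]
opening: 0.01
```

Run:
```python
from h import *
post(); edge(); a=np.radians(98); B=S(-88,75); print(B)
rows([((.54,-.03,.18),a,4),((*B,.15),a,4),((*B,.12),a,2)])
```

```text
wrist 233 [ 0.5968 -0.0643  0.1229] gate 1.715
side 25 [ 0.5953 -0.0606  0.1213] gate 1.793
[ 0.605  -0.1029  0.2516] [ 0.1  0.6 -1.1]
top near edge x at y=-100: -82.2, at 0: -82.6, phi 0.004 16 16
flange near edge x at y=-100: -84.4, at 0: -84.6, phi 0.003 15 15
[ 0.6031 -0.1031  0.2484] [-0.7 -0.3 -0.2] finger in nest [ -61.  -186.1]
[0.47440943 0.05263121]
[1.23, 2.08, 0.11, 0.0, -0.001, 0.01, 1.24, 2.06, 0.11, 0.0, 0.0, 0.009, 1.27, 2.05, 0.11, 0.001, -0.001, 0.01, 1.28, 2.04, 0.1, 0.0, 0.0, 0.01, 1.34, 2.27, 0.75, 0.0, 0.0, 0.0, 1.34, 2.28, 0.75, 0.0, 0.0, 0.0, 1.33, 2.27, 0.75, 0.0, 0.0, 0.0, 1.34, 2.28, 0.75, 0.0, 0.0, 0.0]
[0.0, 0.0, 1.5, 0.0, 0.0, 0.0, 0.0, 0.0, 1.5, 0.0, 0.0, 0.0]
```

The gate reads 1.72–1.79, which brackets the 1.75 stop, and the plate is still home. Next is the button.

Emit:
carry_out(motion=[1.24,2.07,0.1,0,0,0.01,1.24,2.06,0.1,0,0,0.01,1.27,2.05,0.1,0,0,0.01,1.28,2.04,0.1,0,0,0.01,1.34,2.27,0.75,0,0,0,1.34,2.27,0.75,0,0,0,1.34,2.27,0.75,0,0,0,1.34,2.27,0.75,0,0,0])

```text
clock: 17.95
tool_pos: [0.4741, 0.0531, 0.2144]
eef_rot: [-0.069, 0.998, 0.0, -0.001]
contact_force: [-0.2, 1.1, 0.4]
opening: 0.006
```

Emit:
carry_out(motion=[0,0,1.5,0,0,0,0,0,1.5,0,0,0,0,0,0,0,0,0,0,0,0,0,0,0])

```text
clock: 18.45
tool_pos: [0.4751, 0.0525, 0.1854]
eef_rot: [-0.069, 0.998, 0.0, -0.0]
contact_force: [-0.5, -0.0, 0.2]
opening: 0.005
```

Run:
```python
from h import *
st=monitor.get_state(); print(np.round(st['tool_pos'],4),np.round(st['contact_force'],1))
s=snapshot('wrist'); b=snapshot('side'); im=cv2.resize(b['frame'][150:290,190:330],(600,600),interpolation=cv2.INTER_CUBIC); save('b8.png',im)
a=np.radians(98); B=S(-88,75); rows([((*B,.094),a,3),((*B,.088),a,2)])
```

```text
[0.4751 0.0525 0.1854] [-0.5 -0.   0.2]
[0.03, 0.01, 0.93, 0.0, 0.0, -0.001, 0.04, 0.01, 0.92, 0.0, 0.001, 0.0, 0.03, 0.01, 0.93, 0.0, 0.0, -0.001, 0.0, 0.0, 0.3, 0.0, 0.0, 0.0, 0.0, 0.0, 0.3, 0.0, 0.0, 0.0]
```

View pics/b8.png

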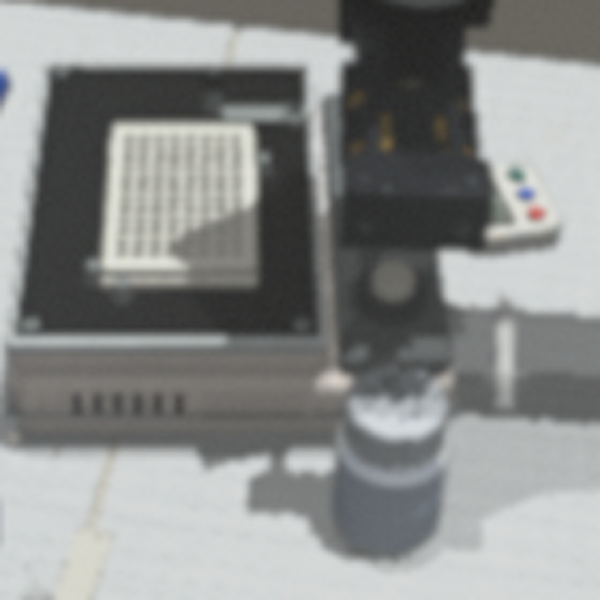

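The plate sits square in the nest with the gate arm (215–300, 100–120) shut beside it. The button (393, 280) is under the gripper.

Emit:
carry_out(motion=[0.03,0,0.93,0,0,0,0.03,0,0.93,0,0,0,0.03,0,0.93,0,0,0,0,0,0.3,0,0,0,0,0,0.3,0,0,0,0,0,0.2,0,0,0,0,0,0,0,0,0])

```text
clock: 19.42
tool_pos: [0.4741, 0.0524, 0.1496]
eef_rot: [-0.069, 0.998, 0.0, 0.0]
contact_force: [-1.0, -0.1, 2.1]
opening: 0.003
```

Emit:
carry_out(motion=[0,0,0.2,0,0,0,0,0,0.2,0,0,0,0,0,0.15,0,0,0,0,0,0,0,0,0])

```text
clock: 19.92
tool_pos: [0.4741, 0.0525, 0.146]
eef_rot: [-0.069, 0.998, -0.0, 0.001]
contact_force: [-4.8, -1.3, 27.6]
opening: 0.005
```

The button is at its stop, so I ease off slightly and hold.

Emit:
carry_out(motion=[0,0,-0.08,0,0,0,0,0,0,0,0,0,0,0,0,0,0,0,0,0,0,0,0,0,0,0,0,0,0,0,0,0,0,0,0,0,0,0,0,0,0,0,0,0,0,0,0,0])

```text
clock: 20.92
tool_pos: [0.4741, 0.0524, 0.1462]
eef_rot: [-0.069, 0.998, -0.0, 0.001]
contact_force: [-4.2, -0.0, 19.8]
opening: 0.01
```

Emit:
carry_out(motion=[0,0,0,0,0,0,0,0,0,0,0,0,0,0,0,0,0,0,0,0,0,0,0,0,0,0,0,0,0,0,0,0,0,0,0,0,0,0,0,0,0,0,0,0,0,0,0,0])

```text
clock: 21.92
tool_pos: [0.4741, 0.0524, 0.1462]
eef_rot: [-0.069, 0.998, -0.0, 0.001]
contact_force: [-4.3, 1.2, 18.8]
opening: 0.007
```

Emit:
carry_out(motion=[0,0,0,0,0,0,0,0,0,0,0,0])

```text
clock: 22.18
tool_pos: [0.4741, 0.0524, 0.1462]
eef_rot: [-0.069, 0.998, -0.0, 0.001]
contact_force: [-4.7, 0.1, 19.4]
opening: 0.011
```

Emit:
carry_out(motion=[0,0,-0.5,0,0,0,0,0,-1.5,0,0,0,0,0,-3,0,0,0,0,0,-4,0,0,0,-3,0,-4,0,0,0,-4,-4,-1,0,0,0,-3,-4,0,0,0,0,0,0,0,0,0,0])

```text
clock: 23.18
tool_pos: [0.5868, -0.0178, 0.2843]
eef_rot: [-0.065, 0.998, -0.001, 0.001]
contact_force: [-0.7, 0.7, -0.6]
opening: 0.004
```

Run:
```python
from h import *
s=post(); edge(); plate_w('w9.png'); plate_now()
for n in('scene','side'):
    s=snapshot(n); P=cloud(s)
    for th in('bottle','timer','syringe'):
        for r in finder.masks_of(s,th)[:1]:
            m=r['pixels']&(s['range_z']>0); print(n,th,round(r['p'],2),np.round(r['extent']),np.round(np.median(P[m],0),3))
    m=(P[...,2]>.083)&(P[...,2]<.095)&(np.hypot(P[...,0]-.4744,P[...,1]-.0526)<.01); print('btn z',m.sum(),np.median(P[m][:,2]) if m.any() else '')
```

```text
wrist 196 [ 0.5968 -0.0625  0.1229] gate 1.749
side 23 [ 0.5955 -0.0609  0.1217] gate 1.787
scene 30 [ 0.5951 -0.0636  0.1245] gate 1.734
[ 0.5868 -0.0178  0.2843] [-0.7  0.7 -0.6]
top near edge x at y=-100: -82.1, at 0: -82.4, phi 0.003 16 16
flange near edge x at y=-100: -84.0, at 0: -84.6, phi 0.006 15 15
[ 0.5837 -0.0123  0.2845] [-0.2 -0.3  0.8] finger in nest [-63.9 -93.2]
wrist p0.68 [ 84.5 126.6] phi 0.002 pivot-nest mm [ 0.4 -1.1] 0.09796379113290536
scene p0.58 [86.8 91.1] phi 0.005 pivot-nest mm [ -0.6 -18.1]
side p0.82 [ 82.4 135.9] phi -0.007 pivot-nest mm [0.1 1.8]
scene timer 0.67 [255. 281. 288. 311.] [ 0.413 -0.104  0.019]
scene syringe 0.68 [211. 270. 240. 285.] [0.406 0.007 0.012]
btn z 0 
side bottle 0.66 [265. 237. 295. 281.] [0.462 0.169 0.066]
side timer 0.92 [294. 189. 320. 208.] [ 0.416 -0.093  0.017]
side syringe 0.57 [294. 188. 323. 211.] [ 0.416 -0.092  0.017]
btn z 43 0.08784059361011547
```

View pics/w9.png

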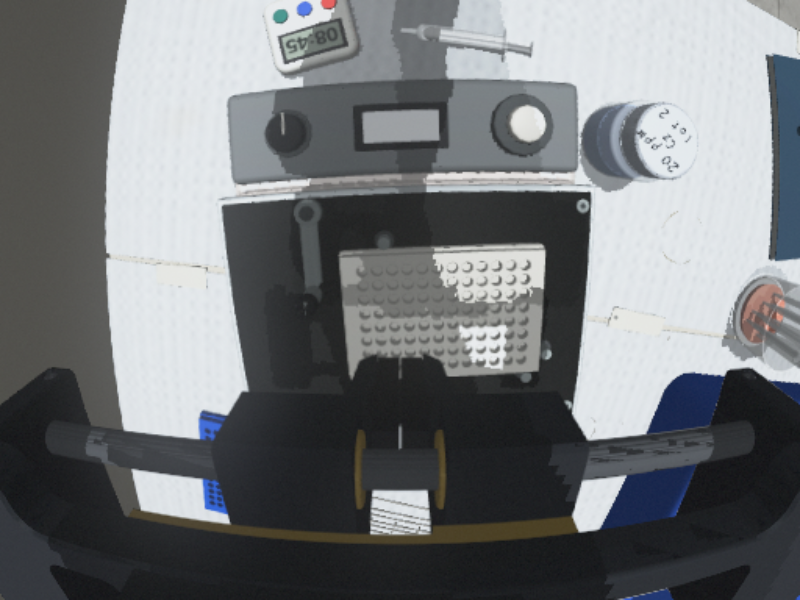

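The plate (340–545, 245–378) is square at its three pins. The gate (308, 205–305) is shut beside it and the button (525, 122) is back up. The bystanders have not moved, so I hand in.

```bash
python3 -c "
from h import *
print(workorder.finish_job())"
```

```text
the job is handed in; nothing more can be done
None
```

The job is done and handed in at about 23 s of the 61 s allowed; the hand-in gives no verdict.

- **Plate:** I swung it round by its near right corner until it pressed on the pins with about 5 N. The last checks show it within 0.007 rad of square. The pivot corner is within about 0.6 mm of the nest in x.
- **Gate:** I pushed it by its post until it met its stop with about 5 N. It reads 1.73 to 1.79 rad.
- **Button:** I held it at its stop (tip at 82 mm) with about 19 N for over 2 s. It is back at 88 mm.
- **Bystanders:** The timer, syringe and bottle were found within about 4 mm of their start.

Some checks disagreed or were limited:
- **Pivot corner in y:** The wrist camera gave -1.1 mm and the side camera +1.8 mm, which fits the roughly 2 mm calibration.
- **Scene camera:** The arm partly blocked its final view, so its plate position (-18 mm in y) is not valid.
- **Syringe and bottle:** In the last side view the network marked the timer as the syringe, so the syringe check rests on the scene view. The bottle check rests on the side view alone.
- **Unexplained force:** An upward force of about 6 N appeared briefly at the fingertip late in the plate push. It went away when I raised the tip about 1.5 mm.

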